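Glue jars back in their row, bone folder back in the tool tray

TASK

Clear up after the glue-up: stand the large, medium and small jars on the low shelf in one straight row along the middle of the board, going down in size from the tallest jar that already stands there, upright and side by side with less than 20 mm between neighbours. Lay the bone folder flat in the tool tray in its place in the order of use, between the straw splitter and the knife, parallel to them and clear of both. Set the glass down gently without dropping it, never tip a jar, and leave what is already on the shelf and in the tray, and the cork block, where it is.

Things in the scene. Friction and masses are not known exactly. Their poses are not given: they have to be found in the camera images.
- jar_large_c (a point): the large straight-sided clear glass jar of white paste with a flat metal screw lid, 62 mm in diameter (glass and lid alike) and 108 mm tall; loose, starts upright on the bench left of centre in front of the shelf, the three in any order. Point: its centre, 54 mm above its underside; z up. About 0.36 kg
- jar_medium_c (a point): the medium straight-sided clear glass jar of white paste with a flat metal screw lid, 52 mm in diameter (glass and lid alike) and 88 mm tall; loose, starts upright on the bench left of centre in front of the shelf, the three in any order. Point: its centre, 44 mm above its underside; z up. About 0.22 kg
- jar_small_c (a point): the small straight-sided clear glass jar of white paste with a flat metal screw lid, 42 mm in diameter (glass and lid alike) and 68 mm tall; loose, starts upright on the bench left of centre in front of the shelf, the three in any order. Point: its centre, 34 mm above its underside; z up. About 0.12 kg
- tall_jar_c (a point): the tallest jar of the same kind, 76 mm in diameter and 128 mm tall; it already stands on the shelf, near one end (left or right) on the board's midline: the row starts at it. Loose, stays where it is. Point: its centre, 64 mm above its underside; z up
- shelf_mid (a point): low pine bench shelf, fixed to the bench: one flat board 150 mm deep (x) by 420 mm long (y), its top 70 mm above the bench, open above, with a lip along the back edge only (10 mm thick, standing 12 mm above the board). Point: centre of the board's top face; x points to the back, y along the board (to the left seen from the robot), z up. The board's midline is this point's y axis
- brush_mug: white enamel mug of brushes at the other end of the shelf from the tallest jar, 62 mm in diameter, its handle towards the robot reaching 51 mm from the axis, brush tips up to 140 mm high; leave it. Between the tallest jar and the mug the board is empty. Origin: centre of its underside
- folder_c (a point): ivory-coloured bone folder, a flat bar 140 mm long, 22 mm wide and 8 mm thick, with one round and one narrower end, lying flat on the bench near the middle; 30 g. Point: its centre, 4 mm above its underside; x along its length, z up
- tray: open wooden tool tray fixed to the bench on the right, 180 mm (x) by 240 mm (y) outside, walls 6 mm thick and 26 mm high, floor 6 mm thick, no compartments. Tools lie in it side by side, each lengthwise along the tray's x, in the order of use from left (+y) to right (-y). Origin: centre of its underside; x away from the robot, y to the left, z up
- splitter_c (a point): straw splitter, a dark wooden handle with a brass ferrule and a thin steel pin, 138 mm long, 14 mm wide and high, lying in the tray near its left wall along the tray's x; leave it. Point: on its axis about half-way along, 7 mm above its underside; x along the tool, y to the left
- knife_c (a point): marquetry knife, a pale wooden handle with a short steel blade, 138 mm long, 16 mm wide and 12 mm high, lying in the tray right of its middle along the tray's x, with free floor on both sides; leave it. Point: about half-way along, 6 mm above its underside; x along the tool, y to the left
- cork_block: small cork sanding block 70 x 45 x 26 mm on the bench between the bone folder and the jars; leave it. Origin: centre of its underside
Mind the look-alikes: they are no part of the job. What is shaped like the part that bears folder_c but black is not meant.

How it is judged:
At the end, for the whole second after the job is handed in: Jars at rest, upright (0.1 rad) on the board, within 15 mm of its midline, in order tallest, large, medium, small, gaps under 20 mm. Folder flat in the tray between splitter and knife, within 0.2 rad of the tray's x, centre over 22 mm beside each and within 30 mm in x of mid-tray (x of jar_large_c in the frame of shelf_mid between -0.015 and 0.015 m and z of jar_large_c in the frame of shelf_mid between 0.049 and 0.059 m and angle between each of jar_large_c, jar_medium_c, jar_small_c, tall_jar_c, folder_c's own z axis and vertical below 0.1 rad and linear speed of each of jar_large, jar_medium, jar_small, folder below 0.02 m/s and x of jar_medium_c in the frame of shelf_mid between -0.015 and 0.015 m and z of jar_medium_c in the frame of shelf_mid between 0.039 and 0.049 m and x of jar_small_c in the frame of shelf_mid between -0.015 and 0.015 m and z of jar_small_c in the frame of shelf_mid between 0.029 and 0.039 m and horizontal distance between tall_jar_c and jar_large_c below 0.089 m and horizontal distance between jar_large_c and jar_medium_c below 0.077 m and horizontal distance between jar_medium_c and jar_small_c below 0.067 m and horizontal distance between jar_medium_c and tall_jar_c above 0.075 m and horizontal distance between jar_small_c and jar_large_c above 0.065 m and z of folder_c in the frame of tray between 0.006 and 0.015 m and x of folder_c in the frame of tray between -0.03 and 0.03 m and angle between the x axis of folder_c and the x axis of tray, either way round below 0.2 rad and y of folder_c in the frame of splitter_c below -0.022 m and y of folder_c in the frame of knife_c above 0.022 m); the robot touches nothing.
It fails at once if something that was already in its place (the tall jar by more than 15 mm; the mug, splitter, knife or cork block by more than 20 mm) is shifted (distance of tall_jar_c from where it was at the start of the episode above 0.015 m or distance of any of brush_mug, splitter_c, knife_c, cork_block from where it was at the start of the episode above 0.02 m).
It fails at once if a jar is tipped by more than 30 degrees (angle between any of jar_large_c, jar_medium_c, jar_small_c's own z axis and vertical above 0.52 rad).
It fails at once if a glass jar is banged on the shelf (over 100 N) (contact force between any of jar_large, jar_medium, jar_small and shelf above 100 N).
It fails at once if a jar is dropped (falls free, out of the fingers, faster than 0.6 m/s: a drop of about 2 cm) ((linear speed of jar_large above 0.6 m/s and contact force between jar_large and the fingers below 0.05 N) or (linear speed of jar_medium above 0.6 m/s and contact force between jar_medium and the fingers below 0.05 N) or (linear speed of jar_small above 0.6 m/s and contact force between jar_small and the fingers below 0.05 N)).
It also fails if it takes over 72 s, if anything falls off the work surface, if the arm or the gripper's body presses on something with over 40 N, if the wrist force passes 120 N, or if a joint passes its speed limit or range.

ROBOT

A 6-joint arm with a two-finger parallel gripper is mounted at the origin on the work surface. World frame = base frame: x ahead of the robot, y to its left, z up, the work surface at z = 0. Lengths are in m, angles in rad, forces in N, time in s.
With the tool pointing down it reaches from about 0.25 to 0.725 m from the base axis. Payload 4 kg.
Tool frame: the origin (TCP) lies midway between the tips of the shut fingers; the grasp point (between the pads) lies 19 mm behind it; z points along the fingers, y is the line along which they close (so a half turn about z gives the same grasp; the last joint's range is limited). The gripper opens to 85 mm and grips with 20 to 120 N. Pads are 22 mm wide; open, the fingers measure 114 mm over their backs; the gripper's body (76 mm by 85 mm) begins 54 mm behind the grasp point. The pads swing forward as they close: fully open they stand 13 mm farther back than shut.
Start: joints at [-1.158, 0.241, 0.005, 1.335, 0, 1.571], TCP at [0.201, -0.458, 0.231] pointing down, gripper open.
Joint ranges: [-2.72, 2.72], [-1.05, 1.87], [-1.09, 1.28], [-1.99, 2.15], [-1.42, 1.44], [-3.14, 3.14]. Speed limits (rad/s): [2.79, 2.79, 3.14, 3.14, 3.14, 3.14].

INTERFACE

Orientations are given as a unit quaternion [x, y, z, w].
In Python, from workcell import bot gives the robot as it stands. The module is installed in compiled form; this text tells all that it offers.
- The arm moves only by the tool jog_arm, never from a script. Its argument "deltas" is a list of rows, each an object with "fingers": the opening, from 0 (shut) to 1 (fully open); "delta_pos": the shift along the tool's x, y, z normalised to -1 to 1, where 1 is 300 mm, a list of three; "yaw": the turn about the tool's z normalised to -1 to 1, where 1 is pi/4 rad. A call has 1 to 12 rows; each row is the pose to reach, as a shift and turn from the pose commanded when the call began, along the tool's axes at that moment; what a row does not reach only later rows make up. A row lasts 1/10 s, in which the tool goes at most 50 mm and 8.59 degrees, less where a joint would pass 70% of its speed; a pose out of reach is approached as far as the arm can. A call with a number of a shift or a turn outside -1 to 1 is refused whole. A call with a gripper value outside its range is refused whole. The fingers move at their own pace and stop on an object; the grip force is fixed at half the most. Time passes only in rows, so rows that repeat a pose let the fingers close. It gives the time, the measured TCP pose, the force, the opening and the grip force at its end, in the units of the state.
- bot.get_obs(): the state, without advancing time (a new reading comes with each control period).
- bot.camera(name): name is "scene" or "top" or "wrist"; returns a dict with "image" (420x560x3 uint8, red, green, blue), "range_z" (420x560 float32, m along the optical axis (not along the pixel's ray), 0 where there is no reading), "fx", "fy", "cx", "cy" (pixels), "rvec" (rotation vector, rad) and "tvec" (3), from world to camera coordinates, as OpenCV has them. Camera axes: x right, y down, z forward; pixel columns grow to the right and rows downward; lengths in m; the calibration is good to about 2 mm. A picture is of the moment at which its call begins.
- bot.job_done(): hands the job in; it is judged then, once.
The state is a dict: "clock": time; "joint_pos": joint angles; "joint_vel": joint speeds; "tau": joint torques, N m; "eef_pos": TCP position; "tool_rot": TCP orientation; "ft_force": force on the tool from outside, world axes, zero at the start; "ft_torque": the same for the moment, N m; "grip_width": finger opening in m; "grasp_force": force on a finger pad.
Only numpy, scipy, OpenCV 4.12 (cv2) and the standard library are available. Lean on these libraries where they do the work, as an engineer would, in place of code of your own. Each camera call takes 0.05 s, during which the arm holds its last target. There are 200 camera calls.

## Working session

There is one attempt and no reset: what is moved stays moved. The work goes in short steps, Python scripts to look and compute and a tool call to move; the robot and the scene stay as the last step left them, time stands still between calls to the robot, and variables do not carry over. Pictures are saved under pics/ and viewed, at most 10 in all, crops included, and the job is handed in when it is done.

Besides the shell and the picture viewer there is one more tool, called as name(argument=value, ...) on one line, values as JSON. jog_arm: Moves the arm, as the interface text tells. Scaled input: -1 to 1 covers 300 mm each way for a shift and pi/4 rad each way for a turn. Its arguments: {"type":"object","properties":{"deltas":{"type":"array","items":{"type":"object","properties":{"fingers":{"type":"number"},"delta_pos":{"type":"array","items":{"type":"number"}},"yaw":{"type":"number"}}}}},"required":["deltas"]}

```bash
mkdir -p pics
cat > h.py <<'E'
import numpy as np, cv2
from workcell import bot
def cam(n,save=None):
    c=bot.camera(n); R=cv2.Rodrigues(np.array(c["rvec"],float))[0]; t=np.array(c["tvec"],float).ravel()
    z=c["range_z"]; v,u=np.mgrid[0:z.shape[0],0:z.shape[1]]
    P=np.stack([(u-c["cx"])/c["fx"]*z,(v-c["cy"])/c["fy"]*z,z],-1)
    W=(P-t)@R; W[z==0]=np.nan
    if save: cv2.imwrite("pics/"+save,c["image"][:,:,::-1])
    return c["image"],W
E
python3 - <<'E'
from h import *
for n in("top","scene"):
    im,W=cam(n,n+"1.png"); np.save(n+".npy",W); np.save(n+"im.npy",im)
o=bot.get_obs(); print(o)
E
```

```text
{'clock': 0.1, 'joint_pos': array([-1.15799159e+00,  2.41366624e-01,  3.88382627e-03,  1.33520912e+00,
       -4.06177605e-05,  1.57081343e+00]), 'joint_vel': array([ 5.82150780e-05, -5.32606183e-04,  3.03108165e-03, -2.08771197e-03,
        2.00713793e-03, -6.68545380e-04]), 'tau': array([ 1.19250330e-03, -3.73137259e+01,  2.53010434e+01,  1.08224872e-02,
        2.12364562e-04,  1.23697839e-05]), 'eef_pos': array([ 0.20035504, -0.45749383,  0.230497  ]), 'tool_rot': array([ 9.78775854e-01,  2.04931521e-01, -2.14127137e-04, -9.23515433e-04]), 'ft_force': array([0.50284671, 1.20153087, 0.28059825]), 'ft_torque': array([-0.01145075, -0.01251727,  0.02163543]), 'grasp_force': 0.0, 'grip_width': 0.08567894224025728}
```

View pics/top1.png

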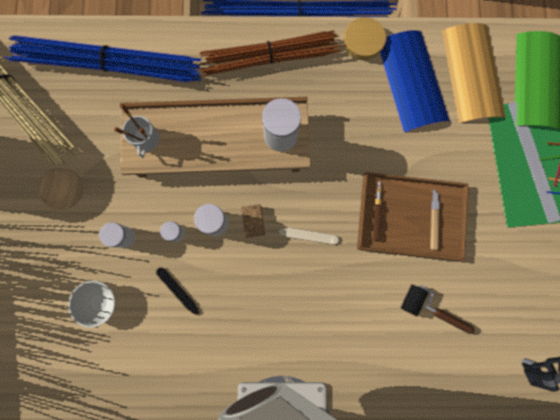

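View pics/scene1.png

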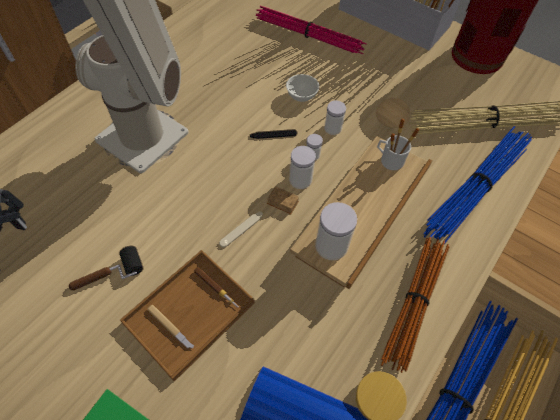

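The top view (up = +x, left = +y) shows:
- **Shelf:** tall jar at px (281,118) at the right end, mug at (137,130).
- **Jars on the bench:** large (209,219), small (170,231), medium (113,235).
- **Other items:** cork (253,221), ivory folder (310,236), splitter (378,197), knife (435,220). The black decoy is at (178,291).

The scene view agrees.

Run:
```python
from h import *
W=np.load("top.npy"); im=np.load("topim.npy").astype(int)
def box(n,u,v,r,zl,zh,f=None):
    P=W[v-r:v+r,u-r:u+r]; I=im[v-r:v+r,u-r:u+r]
    m=(P[...,2]>zl)&(P[...,2]<zh)
    if f: m&=f(I)
    Q=P[m]
    if len(Q)<5: print(n,"few",len(Q),np.nanmax(P[...,2]));return
    rc=cv2.minAreaRect((Q[:,:2]*1000).astype(np.float32))
    cc,rr=cv2.minEnclosingCircle((Q[:,:2]*1000).astype(np.float32))
    print(n,len(Q),"z",np.round(np.median(Q[:,2]),4),"rect",np.round(np.array(rc[0]),1),np.round(rc[1],1),round(rc[2],1),"circ",np.round(cc,1),round(rr,1))
box("tall",281,118,28,.188,.21); box("large",209,219,24,.10,.12);box("small",170,231,18,.06,.08);box("med",113,235,20,.08,.10)
box("cork",253,221,16,.018,.04)
iv=lambda I:(I.min(-1)>0)
box("folder",310,236,40,.0045,.014)
box("mug",137,130,32,.09,.30)
box("shelf",215,140,110,.064,.076); box("lip",215,105,100,.078,.088)
box("tray",413,217,62,.022,.032)
box("split",378,197,14,.011,.03);box("split2",378,197,24,.012,.0215)
box("knife",435,220,24,.0115,.0215)
# shelf by row scan
for u in(170,200,240):
  c=W[90:190,u]; s=c[(abs(c[:,2]-.07)<.006)]; l=c[(c[:,2]>.078)]
  print(u,s[:,0].min(),s[:,0].max(),l[:,0])
for v in(140,160):
  c=W[v,90:340]; s=c[(abs(c[:,2]-.07)<.006)]; print(v,s[:,1].min(),s[:,1].max())
print(W[236,310],W[217,413])
```

```text
tall 1146 z 0.1974 rect [637.6   1.9] [72.8 75.1] 89.8 circ [637.9   2. ] 38.4
large 675 z 0.1077 rect [447.8 152.7] [59.7 59.3] 0.7 circ [447.5 152.8] 30.9
small 294 z 0.068 rect [424.8 243.1] [40.5 40.1] 71.8 circ [425.  243.3] 21.0
med 485 z 0.0877 rect [414.4 360.6] [51.1 49.1] 89.8 circ [414.7 361.2] 26.4
cork 599 z 0.0254 rect [452.5  65.6] [69.9 44.8] 9.4 circ [452.   66.6] 39.6
folder 549 z 0.0074 rect [421.2 -65. ] [182.8 164. ] 3.7 circ [419.4 -61.4] 112.1
mug 867 z 0.1289 rect [623.9 303.4] [62.7 71.4] 55.1 circ [617.9 303.1] 40.8
shelf 10275 z 0.0697 rect [554.2 148.8] [313.  425.4] 2.0 circ [554.1 149.5] 263.2
lip 889 z 0.0815 rect [656.3 149.9] [124.5 418.1] 2.2 circ [714.  152.1] 209.1
tray 933 z 0.025 rect [ 463.1 -303.6] [240.8 180.4] 83.5 circ [ 463.3 -303.5] 147.8
split 173 z 0.0195 rect [ 508.2 -213. ] [47.8 65.8] 88.9 circ [ 508.3 -208.4] 37.9
split2 232 z 0.0177 rect [ 504.7 -230.3] [ 86.4 113.2] 83.4 circ [ 502.6 -229.9] 68.4
knife 315 z 0.0165 rect [ 453.5 -351.3] [89.8 86.2] 39.8 circ [ 455.7 -351.3] 55.1
170 0.5542622968250616 0.7048775208454624 [0.71270574 0.71044263 0.707003   0.70538878 0.70490247]
200 0.5570850880241794 0.7064041780356941 [0.71580728 0.71297326 0.71104057 0.70781194 0.70748059]
240 0.5609181686969552 0.7103012612953459 [0.71752361 0.71549535 0.71234005 0.71199132]
140 -0.06110676514505992 0.3579985468111662
160 -0.06060967898359736 0.35404228322440456
[ 0.4171507  -0.06571969  0.01058494] [ 0.46194476 -0.3062145   0.00614005]
```

Run:
```python
from h import *
W=np.load("top.npy"); im=np.load("topim.npy").astype(int)
hsv=cv2.cvtColor(im.astype(np.uint8),cv2.COLOR_RGB2HSV).astype(int)
def big(m):
    n,l,s,_=cv2.connectedComponentsWithStats(m.astype(np.uint8)); return l==1+s[1:,4].argmax()
def rep(n,m):
    Q=W[m]*1000; rc=cv2.minAreaRect(Q[:,:2].astype(np.float32)); d=cv2.fitLine(Q[:,:2].astype(np.float32),cv2.DIST_L2,0,.01,.01).ravel()
    print(n,len(Q),np.round(rc[0],1),np.round(rc[1],1),"line ang",round(np.degrees(np.arctan2(d[1],d[0])),1),"zmed",np.median(Q[:,2]),np.percentile(Q[:,2],95))
def win(u0,u1,v0,v1):
    m=np.zeros(W.shape[:2],bool); m[v0:v1,u0:u1]=1; return m
m=win(265,350,220,255)&(W[...,2]>.003)&(W[...,2]<.02); 
rep("folder z",big(m)); rep("folder z2",big(m&(W[...,2]>.005)))
inn=W[...,2]
rep("split",big(win(366,392,178,245)&(inn>.010)&(inn<.024)))
rep("knife",big(win(422,448,184,253)&(inn>.010)&(inn<.024)))
u=np.arange(130,260); 
def edge(v0,v1,lo,hi,fn):
    r=[]
    for k in u:
        c=W[v0:v1,k]; s=c[(c[:,2]>lo)&(c[:,2]<hi)]
        if len(s)>3: r.append(s[fn(s[:,0])])
    r=np.array(r); return np.polyfit(r[:,1],r[:,0],1)
print("front",edge(140,190,.066,.075,np.argmin)); print("back",edge(85,115,.078,.088,np.argmax))
```

```text
folder z 533 [418.5 -64.9] [143.   25.2] line ang 81.0 zmed 7.409985759367585 10.746046768419294
folder z2 479 [419.  -62.7] [137.9  22.2] line ang 81.0 zmed 7.651254183811022 10.798149295894838
split 314 [ 475.  -224.2] [ 16.9 136.6] line ang -4.6 zmed 18.34098892347837 21.925282824780812
knife 392 [ 455.7 -354.5] [ 16.8 137.4] line ang -4.1 zmed 16.271592021265647 20.258800286783654
front [-0.04024829  0.56482656]
back [-0.03756653  0.72210277]
```

jog_arm(deltas=[{"delta_pos":[0.6,-0.45,0],"yaw":-1,"fingers":0.6},{"delta_pos":[0.6,-0.45,0],"yaw":-1,"fingers":0.6},{"delta_pos":[0.6,-0.45,0],"yaw":-1,"fingers":0.6},{"delta_pos":[0.6,-0.45,0],"yaw":-1,"fingers":0.6},{"delta_pos":[0.6,-0.45,0],"yaw":-1,"fingers":0.6},{"delta_pos":[0.6,-0.45,0],"yaw":-1,"fingers":0.6},{"delta_pos":[0.6,-0.45,0],"yaw":-1,"fingers":0.6}])

```text
clock: 0.8
eef_pos: [0.3116, -0.2612, 0.2311]
tool_rot: [0.825, 0.565, -0.0, -0.0]
ft_force: [-0.8, 0.1, 0.8]
grip_width: 0.0513
grasp_force: 0.0
```

```bash
cat >> h.py <<'E'
from scipy.spatial.transform import Rotation as Ro
def plan(*wps):
    "wps: (x,y,z mm, angle of tool y deg); prints normalised deltas from current pose"
    o=bot.get_obs(); R=Ro.from_quat(o["tool_rot"]).as_matrix(); p=o["eef_pos"]*1000
    a=np.degrees(np.arctan2(R[1,1],R[0,1])); print("t",round(o["clock"],1),"pos",p.round(1),"ang",a.round(1),"tilt",R[2,2].round(4),"w",round(o["grip_width"]*1000,1),"gf",round(o["grasp_force"],1),"F",o["ft_force"].round(1),"j6",o["joint_pos"][5].round(2))
    for x,y,z,g in wps:
        d=(np.array([x,y,z])-p)@R/300; e=(a-g+90)%180-90
        print((x,y,z,g),d.round(3),"yaw",round(e/45,3))
E
python3 -c "
from h import *
plan((418.5,-64.4,120,-9),(418.5,-64.4,4,-9))"
```

```text
t 0.8 pos [ 311.6 -261.2  231.1] ang -21.2 tilt -1.0 w 51.3 gf 0.0 F [-0.8  0.1  0.8] j6 1.24
(418.5, -64.4, 120, -9) [0.74  0.095 0.37 ] yaw -0.272
(418.5, -64.4, 4, -9) [0.74  0.095 0.757] yaw -0.272
```

jog_arm(deltas=[{"delta_pos":[0.74,0.095,0.37],"yaw":-0.272,"fingers":0.6},{"delta_pos":[0.74,0.095,0.37],"yaw":-0.272,"fingers":0.6},{"delta_pos":[0.74,0.095,0.37],"yaw":-0.272,"fingers":0.6},{"delta_pos":[0.74,0.095,0.37],"yaw":-0.272,"fingers":0.6},{"delta_pos":[0.74,0.095,0.37],"yaw":-0.272,"fingers":0.6},{"delta_pos":[0.74,0.095,0.37],"yaw":-0.272,"fingers":0.6},{"delta_pos":[0.74,0.095,0.5],"yaw":-0.272,"fingers":0.6},{"delta_pos":[0.74,0.095,0.62],"yaw":-0.272,"fingers":0.6},{"delta_pos":[0.74,0.095,0.71],"yaw":-0.272,"fingers":0.6},{"delta_pos":[0.74,0.095,0.745],"yaw":-0.272,"fingers":0.6},{"delta_pos":[0.74,0.095,0.755],"yaw":-0.272,"fingers":0.6},{"delta_pos":[0.74,0.095,0.755],"yaw":-0.272,"fingers":0.6}])

```text
clock: 2.0
eef_pos: [0.4192, -0.0664, 0.0053]
tool_rot: [0.761, 0.648, 0.0, 0.0]
ft_force: [0.7, 0.4, -0.2]
grip_width: 0.051
grasp_force: 0.0
```

jog_arm(deltas=[{"delta_pos":[0,0,0],"yaw":0,"fingers":0},{"delta_pos":[0,0,0],"yaw":0,"fingers":0},{"delta_pos":[0,0,0],"yaw":0,"fingers":0},{"delta_pos":[0,0,0],"yaw":0,"fingers":0},{"delta_pos":[0,0,0],"yaw":0,"fingers":0},{"delta_pos":[0,0,0],"yaw":0,"fingers":0}])

```text
clock: 2.6
eef_pos: [0.4199, -0.066, 0.0063]
tool_rot: [0.761, 0.649, 0.001, 0.001]
ft_force: [-0.4, -0.6, 5.5]
grip_width: 0.0183
grasp_force: 58.5
```

```bash
python3 -c "
from h import *
plan((418.5,-64.4,120,-9),(440,-170,120,-45),(464,-290,120,84.5),(464,-290,20,84.5))"
```

```text
t 2.6 pos [419.9 -66.    6.3] ang -9.1 tilt -1.0 w 18.3 gf 58.5 F [-0.4 -0.6  5.5] j6 1.57
(418.5, -64.4, 120, -9) [ 0.005 -0.004 -0.379] yaw -0.002
(440, -170, 120, -45) [-0.332  0.122 -0.378] yaw 0.798
(464, -290, 120, 84.5) [-0.714  0.265 -0.378] yaw 1.92
(464, -290, 20, 84.5) [-0.714  0.264 -0.044] yaw 1.92
```

jog_arm(deltas=[{"delta_pos":[0,0,-0.1],"yaw":0,"fingers":0},{"delta_pos":[0,0,-0.24],"yaw":0,"fingers":0},{"delta_pos":[-0.05,0.02,-0.38],"yaw":0.15,"fingers":0},{"delta_pos":[-0.15,0.05,-0.38],"yaw":0.3,"fingers":0},{"delta_pos":[-0.25,0.1,-0.38],"yaw":0.45,"fingers":0},{"delta_pos":[-0.36,0.13,-0.38],"yaw":0.6,"fingers":0},{"delta_pos":[-0.46,0.17,-0.38],"yaw":0.75,"fingers":0},{"delta_pos":[-0.56,0.21,-0.38],"yaw":0.9,"fingers":0},{"delta_pos":[-0.66,0.24,-0.38],"yaw":0.96,"fingers":0},{"delta_pos":[-0.714,0.265,-0.38],"yaw":0.96,"fingers":0},{"delta_pos":[-0.714,0.265,-0.38],"yaw":0.96,"fingers":0}])

```text
clock: 3.7
eef_pos: [0.464, -0.2923, 0.1194]
tool_rot: [0.947, 0.322, 0.001, 0.001]
ft_force: [-0.9, 1.0, -1.5]
grip_width: 0.0185
grasp_force: 58.7
```

jog_arm(deltas=[{"delta_pos":[0,0,0],"yaw":0.17,"fingers":0},{"delta_pos":[0,0,0],"yaw":0.34,"fingers":0},{"delta_pos":[0,0,0],"yaw":0.5,"fingers":0},{"delta_pos":[0,0,0],"yaw":0.66,"fingers":0},{"delta_pos":[0,0,0],"yaw":0.82,"fingers":0},{"delta_pos":[0,0,0],"yaw":0.96,"fingers":0},{"delta_pos":[0,0,0],"yaw":0.96,"fingers":0}])

```text
clock: 4.4
eef_pos: [0.4631, -0.2888, 0.1193]
tool_rot: [0.999, -0.047, 0.0, -0.0]
ft_force: [0.4, 0.4, -0.4]
grip_width: 0.0182
grasp_force: 58.8
```

```bash
python3 -c "
from h import *
im,W=cam('scene','s2.png')
cv2.imwrite('pics/s2c.png',cv2.resize(im[130:400,60:360,::-1],None,fx=2,fy=2))
plan((464,-290,60,84.5),(464,-290,12.5,84.5))"
```

```text
t 4.5 pos [ 463.2 -288.9  119.2] ang -95.3 tilt -1.0 w 18.0 gf 58.8 F [0.4 0.3 0.4] j6 2.68
(464, -290, 60, 84.5) [0.003 0.003 0.197] yaw 0.004
(464, -290, 12.5, 84.5) [0.003 0.003 0.356] yaw 0.004
```

View pics/s2c.png

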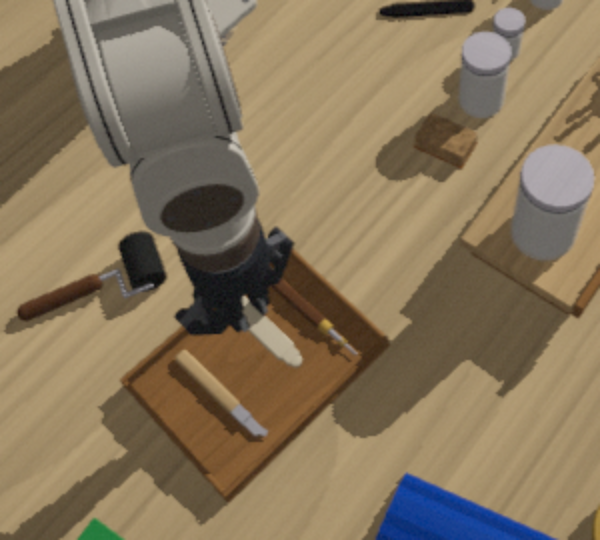

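The crop shows the folder in the fingers at about px (270,330), parallel to the splitter and knife and between them. Next I lower and release it.

jog_arm(deltas=[{"delta_pos":[0,0,0.15],"yaw":0,"fingers":0},{"delta_pos":[0.0,0,0.25],"yaw":0,"fingers":0},{"delta_pos":[0,0,0.32],"yaw":0,"fingers":0},{"delta_pos":[0,0,0.345],"yaw":0,"fingers":0},{"delta_pos":[0,0,0.354],"yaw":0,"fingers":0},{"delta_pos":[0,0,0.354],"yaw":0,"fingers":0},{"delta_pos":[0,0,0.354],"yaw":0,"fingers":0.45},{"delta_pos":[0,0,0.354],"yaw":0,"fingers":0.45},{"delta_pos":[0,0,0.354],"yaw":0,"fingers":0.45},{"delta_pos":[0,0,0.3],"yaw":0,"fingers":0.45},{"delta_pos":[0,0,0.15],"yaw":0,"fingers":0.6},{"delta_pos":[0,0,-0.1],"yaw":0,"fingers":0.9}])

```text
clock: 5.65
eef_pos: [0.462, -0.289, 0.1236]
tool_rot: [0.999, -0.048, -0.002, -0.001]
ft_force: [0.0, -0.8, -0.2]
grip_width: 0.0643
grasp_force: 0.0
```

```bash
python3 -c "
from h import *
plan((455,-60,230,-45),(447.5,152.7,230,0))"
```

```text
t 5.7 pos [ 462.  -289.   123.6] ang -95.5 tilt -1.0 w 64.3 gf 0.0 F [ 0.  -0.8 -0.2] j6 2.68
(455, -60, 230, -45) [-0.098 -0.758 -0.353] yaw -1.122
(447.5, 152.7, 230, 0) [-0.19  -1.462 -0.351] yaw 1.878
```

jog_arm(deltas=[{"delta_pos":[0,-0.05,-0.35],"yaw":-0.1,"fingers":1},{"delta_pos":[0,-0.05,-0.35],"yaw":-0.1,"fingers":1},{"delta_pos":[-0.1,-0.76,-0.35],"yaw":-1,"fingers":1},{"delta_pos":[-0.1,-0.76,-0.35],"yaw":-1,"fingers":1},{"delta_pos":[-0.1,-0.76,-0.35],"yaw":-1,"fingers":1},{"delta_pos":[-0.1,-0.76,-0.35],"yaw":-1,"fingers":1},{"delta_pos":[-0.1,-0.76,-0.35],"yaw":-1,"fingers":1},{"delta_pos":[-0.1,-0.76,-0.35],"yaw":-1,"fingers":1}])

```text
clock: 6.45
eef_pos: [0.4552, -0.0577, 0.2295]
tool_rot: [0.94, 0.34, 0.001, 0.0]
ft_force: [0.1, 0.5, -0.4]
grip_width: 0.0853
grasp_force: 0.0
```

```bash
python3 -c "
from h import *
im,W=cam('top','t3.png')
cv2.imwrite('pics/t3c.png',cv2.resize(im[150:280,330:500,::-1],None,fx=3,fy=3))
plan((447.5,152.7,230,0),(447.5,152.7,66,0))"
```

```text
t 6.5 pos [455.5 -59.1 229.4] ang -50.4 tilt -1.0 w 85.6 gf 0.0 F [ 1.   0.3 -0.1] j6 2.32
(447.5, 152.7, 230, 0) [ 0.429 -0.561 -0.003] yaw -1.121
(447.5, 152.7, 66, 0) [ 0.429 -0.562  0.544] yaw -1.121
```

View pics/t3c.png

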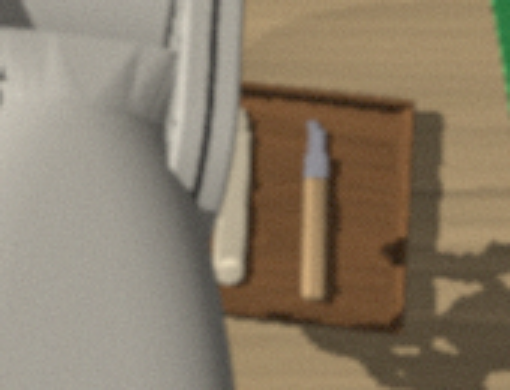

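The crop shows the folder lying in the tray at about px (235,200), parallel to the knife at (315,210). Its left side is hidden by the arm, so I will recheck it later. Next is the large jar.

jog_arm(deltas=[{"delta_pos":[0.43,-0.562,0],"yaw":-1,"fingers":1},{"delta_pos":[0.43,-0.562,0],"yaw":-1,"fingers":1},{"delta_pos":[0.43,-0.562,0],"yaw":-1,"fingers":1},{"delta_pos":[0.43,-0.562,0],"yaw":-1,"fingers":1},{"delta_pos":[0.43,-0.562,0],"yaw":-1,"fingers":1},{"delta_pos":[0.43,-0.562,0],"yaw":-1,"fingers":1},{"delta_pos":[0.43,-0.562,0],"yaw":-1,"fingers":1},{"delta_pos":[0.43,-0.562,0],"yaw":-1,"fingers":1}])

```text
clock: 7.3
eef_pos: [0.4481, 0.1512, 0.2287]
tool_rot: [0.741, 0.671, -0.0, 0.0]
ft_force: [-0.1, 0.7, 0.2]
grip_width: 0.0852
grasp_force: 0.0
```

```bash
python3 -c "
from h import *
im,W=cam('wrist','w4.png')
for n,z in (('large',.108),('small',.068),('med',.088)):
    m=abs(W[...,2]-z)<.006
    if m.sum()>50: print(n,m.sum(),cv2.minEnclosingCircle((W[m][:,:2]*1000).astype(np.float32)),W[m].mean(0))
plan((447.5,152.7,230,2),(447.5,152.7,120,2),(447.5,152.7,63,2))"
```

```text
large 4743 ((574.5906982421875, 157.9199676513672), 156.09033203125) [0.49255498 0.15658088 0.10837379]
small 44919 ((569.0018310546875, 125.65901947021484), 206.8136749267578) [0.62436962 0.1766097  0.07053553]
med 2115 ((603.387939453125, 117.58213806152344), 186.04843139648438) [0.65880849 0.11384425 0.08553497]
t 7.3 pos [448.1 151.1 228.8] ang -5.7 tilt -1.0 w 85.2 gf 0.0 F [-0.2 -0.6  0.7] j6 2.0
(447.5, 152.7, 230, 2) [ 0.005 -0.002 -0.004] yaw -0.171
(447.5, 152.7, 120, 2) [ 0.005 -0.002  0.363] yaw -0.171
(447.5, 152.7, 63, 2) [ 0.005 -0.002  0.553] yaw -0.171
```

View pics/w4.png

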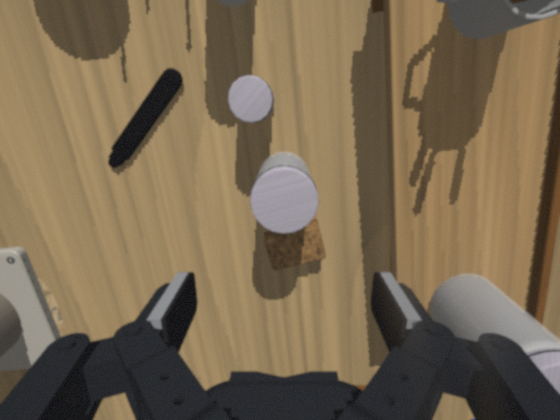

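The wrist view has the large lid at px (285,200), centred between the fingers (180 and 385). That matches the top-camera estimate, so I descend.

jog_arm(deltas=[{"delta_pos":[0.005,-0.002,0.1],"yaw":-0.17,"fingers":1},{"delta_pos":[0.005,-0.002,0.25],"yaw":-0.17,"fingers":1},{"delta_pos":[0.005,-0.002,0.36],"yaw":-0.17,"fingers":1},{"delta_pos":[0.005,-0.002,0.45],"yaw":-0.17,"fingers":1},{"delta_pos":[0.005,-0.002,0.52],"yaw":-0.17,"fingers":1},{"delta_pos":[0.005,-0.002,0.553],"yaw":-0.17,"fingers":1},{"delta_pos":[0.005,-0.002,0.553],"yaw":-0.17,"fingers":1},{"delta_pos":[0.005,-0.002,0.553],"yaw":-0.17,"fingers":0.6},{"delta_pos":[0.005,-0.002,0.553],"yaw":-0.17,"fingers":0.6},{"delta_pos":[0.005,-0.002,0.553],"yaw":-0.17,"fingers":0.5},{"delta_pos":[0.005,-0.002,0.553],"yaw":-0.17,"fingers":0.5},{"delta_pos":[0.005,-0.002,0.553],"yaw":-0.17,"fingers":0.5}])

```text
clock: 8.55
eef_pos: [0.4487, 0.1541, 0.0646]
tool_rot: [0.694, 0.72, 0.002, 0.001]
ft_force: [0.7, -0.6, 7.3]
grip_width: 0.0603
grasp_force: 65.3
```

```bash
python3 -c "
from h import *
plan((447.5,152.7,180,2),(635,80,180,2),(635,80,136,2))"
```

```text
t 8.6 pos [448.7 154.1  64.6] ang 2.1 tilt -1.0 w 60.3 gf 65.3 F [ 0.7 -0.6  7.3] j6 1.86
(447.5, 152.7, 180, 2) [-0.004 -0.003 -0.385] yaw 0.003
(635, 80, 180, 2) [-0.27   0.613 -0.383] yaw 0.003
(635, 80, 136, 2) [-0.27   0.612 -0.236] yaw 0.003
```

jog_arm(deltas=[{"delta_pos":[0,0,-0.05],"yaw":0,"fingers":0.4},{"delta_pos":[0,0,-0.15],"yaw":0,"fingers":0.4},{"delta_pos":[0,0,-0.27],"yaw":0,"fingers":0.4},{"delta_pos":[0,0.04,-0.36],"yaw":0,"fingers":0.4},{"delta_pos":[-0.04,0.13,-0.385],"yaw":0,"fingers":0.4},{"delta_pos":[-0.09,0.24,-0.385],"yaw":0,"fingers":0.4},{"delta_pos":[-0.14,0.36,-0.385],"yaw":0,"fingers":0.4},{"delta_pos":[-0.19,0.47,-0.385],"yaw":0,"fingers":0.4},{"delta_pos":[-0.24,0.56,-0.385],"yaw":0,"fingers":0.4},{"delta_pos":[-0.265,0.605,-0.385],"yaw":0,"fingers":0.4},{"delta_pos":[-0.267,0.612,-0.385],"yaw":0,"fingers":0.4},{"delta_pos":[-0.267,0.612,-0.385],"yaw":0,"fingers":0.4}])

```text
clock: 9.75
eef_pos: [0.633, 0.0805, 0.1774]
tool_rot: [0.694, 0.72, -0.001, -0.001]
ft_force: [-0.8, 0.1, -1.3]
grip_width: 0.0607
grasp_force: 66.2
```

```bash
python3 -c "
from h import *
im,W=cam('top','t5.png')
m=(abs(W[...,2]-.1975)<.006); m[:,:]&=(W[...,1]<.05)&(W[...,1]>-.05)&(W[...,0]>.58)&(W[...,0]<.68); print(m.sum(),cv2.minEnclosingCircle((W[m][:,:2]*1000).astype(np.float32)))
c=cv2.resize(im[60:200,180:380,::-1],None,fx=3,fy=3)
im,_=cam('scene','s5.png'); d=cv2.resize(im[150:300,240:440,::-1],None,fx=3,fy=3)
cv2.imwrite('pics/s5c.png',d)
plan((635,81,137.5,2),(635,81,134.5,2))"
```

```text
584 ((638.0574340820312, -2.015700340270996), 37.20761489868164)
t 9.8 pos [632.5  81.1 178.1] ang 2.2 tilt -1.0 w 60.8 gf 66.2 F [-0.1  1.  -2.7] j6 1.66
(635, 81, 137.5, 2) [-0.001  0.009  0.135] yaw 0.004
(635, 81, 134.5, 2) [-0.001  0.009  0.145] yaw 0.004
```

View pics/s5c.png

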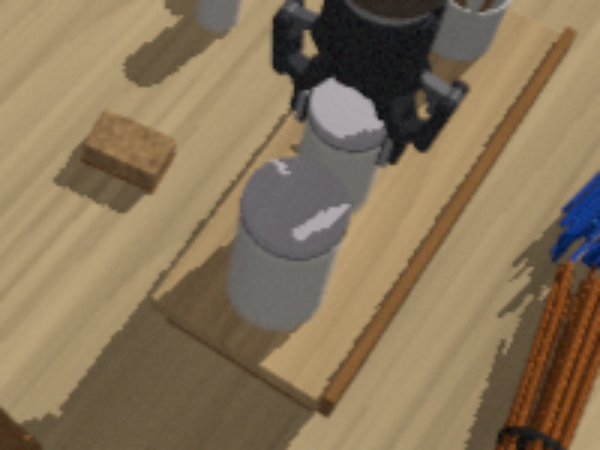

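The crop shows the large jar held upright behind the tall jar at px (340,130), clear of it. Next I lower it slowly.

jog_arm(deltas=[{"delta_pos":[0,0.009,0.05],"yaw":0,"fingers":0.4},{"delta_pos":[0,0.009,0.09],"yaw":0,"fingers":0.4},{"delta_pos":[0,0.009,0.115],"yaw":0,"fingers":0.4},{"delta_pos":[0,0.009,0.127],"yaw":0,"fingers":0.4},{"delta_pos":[0,0.009,0.132],"yaw":0,"fingers":0.4},{"delta_pos":[0,0.009,0.136],"yaw":0,"fingers":0.4},{"delta_pos":[0,0.009,0.139],"yaw":0,"fingers":0.4},{"delta_pos":[0,0.009,0.139],"yaw":0,"fingers":0.4}])

```text
clock: 10.65
eef_pos: [0.6365, 0.0806, 0.137]
tool_rot: [0.694, 0.72, 0.0, 0.0]
ft_force: [-0.4, -0.1, -2.8]
grip_width: 0.0607
grasp_force: 66.2
```

```bash
python3 -c "
from h import *
plan((635,81,134.5,2))"
```

```text
t 10.7 pos [636.5  80.6 137. ] ang 2.1 tilt -1.0 w 60.7 gf 66.2 F [-0.4 -0.1 -2.8] j6 1.66
(635, 81, 134.5, 2) [ 0.002 -0.005  0.008] yaw 0.003
```

jog_arm(deltas=[{"delta_pos":[0,-0.003,0.003],"yaw":0,"fingers":0.4},{"delta_pos":[0,-0.003,0.006],"yaw":0,"fingers":0.4},{"delta_pos":[0,-0.003,0.009],"yaw":0,"fingers":0.4},{"delta_pos":[0,-0.003,0.009],"yaw":0,"fingers":0.4}])

```text
clock: 11.05
eef_pos: [0.6355, 0.0806, 0.1346]
tool_rot: [0.694, 0.72, 0.0, 0.0]
ft_force: [-1.2, 0.2, -0.2]
grip_width: 0.061
grasp_force: 66.9
```

Contact is just starting, with the jar weight coming off the wrist. Next I release and retreat.

jog_arm(deltas=[{"delta_pos":[0,0,0.002],"yaw":0,"fingers":0.4},{"delta_pos":[0,0,0.002],"yaw":0,"fingers":0.75},{"delta_pos":[0,0,0.002],"yaw":0,"fingers":0.95},{"delta_pos":[0,0,0.002],"yaw":0,"fingers":1},{"delta_pos":[0,0,0.002],"yaw":0,"fingers":1},{"delta_pos":[0,0,-0.06],"yaw":0,"fingers":1},{"delta_pos":[0,0,-0.16],"yaw":0,"fingers":1},{"delta_pos":[0,0,-0.3],"yaw":0,"fingers":1},{"delta_pos":[0,0,-0.35],"yaw":0,"fingers":1}])

```text
clock: 11.95
eef_pos: [0.6372, 0.0808, 0.2438]
tool_rot: [0.694, 0.72, 0.003, 0.002]
ft_force: [0.4, -0.2, 1.1]
grip_width: 0.085
grasp_force: 0.0
```

```bash
python3 -c "
from h import *
plan((414.5,361,230,2),(414.5,361,55,2),(424.9,243.2,230,2))"
```

```text
t 11.9 pos [637.2  80.8 243.8] ang 2.1 tilt -1.0 w 85.0 gf 0.0 F [ 0.4 -0.2  1.1] j6 1.66
(414.5, 361, 230, 2) [ 0.961 -0.707  0.042] yaw 0.003
(414.5, 361, 55, 2) [ 0.961 -0.711  0.625] yaw 0.003
(424.9, 243.2, 230, 2) [ 0.567 -0.687  0.042] yaw 0.003
```

jog_arm(deltas=[{"delta_pos":[0.96,-0.709,0.04],"yaw":0,"fingers":1},{"delta_pos":[0.96,-0.709,0.04],"yaw":0,"fingers":1},{"delta_pos":[0.96,-0.709,0.04],"yaw":0,"fingers":1},{"delta_pos":[0.96,-0.709,0.04],"yaw":0,"fingers":1},{"delta_pos":[0.96,-0.709,0.04],"yaw":0,"fingers":1},{"delta_pos":[0.96,-0.709,0.04],"yaw":0,"fingers":1},{"delta_pos":[0.96,-0.709,0.04],"yaw":0,"fingers":1},{"delta_pos":[0.96,-0.709,0.04],"yaw":0,"fingers":1},{"delta_pos":[0.96,-0.709,0.04],"yaw":0,"fingers":1}])

```text
clock: 12.85
eef_pos: [0.4109, 0.3618, 0.227]
tool_rot: [0.692, 0.722, 0.0, 0.0]
ft_force: [0.2, 0.1, -0.2]
grip_width: 0.0852
grasp_force: 0.0
```

```bash
python3 -c "
from h import *
im,W=cam('top','t6.png')
def c(n,z,x0,x1,y0,y1):
    m=(abs(W[...,2]-z)<.006)&(W[...,0]>x0)&(W[...,0]<x1)&(W[...,1]>y0)&(W[...,1]<y1)
    print(n,m.sum(),cv2.minEnclosingCircle((W[m][:,:2]*1000).astype(np.float32)) if m.sum()>4 else '')
c('tall',.1975,.58,.69,-.05,.05);c('large',.178,.58,.68,.03,.13);c('med',.088,.37,.46,.31,.41);c('small',.068,.38,.47,.2,.28)
plan((414.5,361,230,2),(414.5,361,47,2))"
```

```text
tall 1133 ((637.8562622070312, 1.8217862844467163), 38.12071228027344)
large 729 ((630.66552734375, 68.74404907226562), 41.77481460571289)
med 477 ((415.0346984863281, 362.1033630371094), 26.632265090942383)
small 293 ((425.19818115234375, 242.8785858154297), 21.120468139648438)
t 12.9 pos [412.  360.7 227. ] ang 2.2 tilt -1.0 w 85.6 gf 0.0 F [ 0.6 -0.4  1.4] j6 2.25
(414.5, 361, 230, 2) [ 0.001  0.008 -0.01 ] yaw 0.005
(414.5, 361, 47, 2) [0.001 0.008 0.6  ] yaw 0.005
```

jog_arm(deltas=[{"delta_pos":[0,0.008,0.1],"yaw":0,"fingers":1},{"delta_pos":[0,0.008,0.25],"yaw":0,"fingers":1},{"delta_pos":[0,0.008,0.4],"yaw":0,"fingers":1},{"delta_pos":[0,0.008,0.52],"yaw":0,"fingers":1},{"delta_pos":[0,0.008,0.58],"yaw":0,"fingers":1},{"delta_pos":[0,0.008,0.6],"yaw":0,"fingers":1},{"delta_pos":[0,0.008,0.6],"yaw":0,"fingers":0.7},{"delta_pos":[0,0.008,0.6],"yaw":0,"fingers":0.5},{"delta_pos":[0,0.008,0.6],"yaw":0,"fingers":0.3},{"delta_pos":[0,0.008,0.6],"yaw":0,"fingers":0.3},{"delta_pos":[0,0.008,0.6],"yaw":0,"fingers":0.3},{"delta_pos":[0,0.008,0.6],"yaw":0,"fingers":0.3}])

```text
clock: 14.1
eef_pos: [0.4161, 0.3615, 0.049]
tool_rot: [0.694, 0.72, 0.002, 0.001]
ft_force: [0.9, -1.2, 6.5]
grip_width: 0.0511
grasp_force: 62.6
```

```bash
python3 -c "
from h import *
W=np.load('top.npy')
im,_=cam('top'); 
im,W=cam('scene')
W2=cam('top')[1]
m=(abs(W2[...,2]-.178)<.003)&(W2[...,0]>.58)&(W2[...,0]<.69)&(W2[...,1]>.043)&(W2[...,1]<.13); print(m.sum(),cv2.minEnclosingCircle((W2[m][:,:2]*1000).astype(np.float32)),W2[m].mean(0))
plan((414.5,361,170,2),(480,250,170,2),(632.5,146,170,2),(632.5,146,118.5,2))"
```

```text
660 ((633.9861450195312, 79.5099105834961), 30.816234588623047) [0.63327623 0.0795927  0.17767617]
t 14.2 pos [416.1 361.5  49. ] ang 2.1 tilt -1.0 w 50.8 gf 62.6 F [ 1.2 -1.4  5.5] j6 2.25
(414.5, 361, 170, 2) [-0.001 -0.004 -0.403] yaw 0.003
(480, 250, 170, 2) [-0.378  0.201 -0.403] yaw 0.003
(632.5, 146, 170, 2) [-0.744  0.696 -0.402] yaw 0.003
(632.5, 146, 118.5, 2) [-0.744  0.695 -0.23 ] yaw 0.003
```

jog_arm(deltas=[{"delta_pos":[0,0,-0.05],"yaw":0,"fingers":0.3},{"delta_pos":[0,0,-0.15],"yaw":0,"fingers":0.3},{"delta_pos":[0,0,-0.27],"yaw":0,"fingers":0.3},{"delta_pos":[-0.05,0.03,-0.37],"yaw":0,"fingers":0.3},{"delta_pos":[-0.15,0.08,-0.402],"yaw":0,"fingers":0.3},{"delta_pos":[-0.26,0.14,-0.402],"yaw":0,"fingers":0.3},{"delta_pos":[-0.38,0.2,-0.402],"yaw":0,"fingers":0.3},{"delta_pos":[-0.46,0.31,-0.402],"yaw":0,"fingers":0.3},{"delta_pos":[-0.54,0.42,-0.402],"yaw":0,"fingers":0.3},{"delta_pos":[-0.62,0.53,-0.402],"yaw":0,"fingers":0.3},{"delta_pos":[-0.69,0.62,-0.402],"yaw":0,"fingers":0.3},{"delta_pos":[-0.73,0.68,-0.402],"yaw":0,"fingers":0.3}])

```text
clock: 15.45
eef_pos: [0.628, 0.1473, 0.1671]
tool_rot: [0.695, 0.719, -0.0, 0.0]
ft_force: [0.2, 0.0, -1.8]
grip_width: 0.0508
grasp_force: 63.0
```

```bash
python3 -c "
from h import *
plan((632.5,146,170,2),(632.5,146,120,2))"
```

```text
t 15.4 pos [628.  147.3 167.1] ang 2.0 tilt -1.0 w 50.8 gf 63.0 F [ 0.2  0.  -1.8] j6 1.77
(632.5, 146, 170, 2) [-0.005  0.015 -0.01 ] yaw 0.001
(632.5, 146, 120, 2) [-0.005  0.015  0.157] yaw 0.001
```

jog_arm(deltas=[{"delta_pos":[-0.005,0.012,0],"yaw":0,"fingers":0.3},{"delta_pos":[-0.005,0.012,0.05],"yaw":0,"fingers":0.3},{"delta_pos":[-0.005,0.012,0.1],"yaw":0,"fingers":0.3},{"delta_pos":[-0.005,0.012,0.13],"yaw":0,"fingers":0.3},{"delta_pos":[-0.005,0.012,0.143],"yaw":0,"fingers":0.3},{"delta_pos":[-0.005,0.012,0.148],"yaw":0,"fingers":0.3},{"delta_pos":[-0.005,0.012,0.148],"yaw":0,"fingers":0.3}])

```text
clock: 16.15
eef_pos: [0.6302, 0.1483, 0.1237]
tool_rot: [0.694, 0.72, 0.0, 0.0]
ft_force: [-0.1, -0.4, -1.7]
grip_width: 0.0513
grasp_force: 63.1
```

jog_arm(deltas=[{"delta_pos":[-0.006,0.005,0.006],"yaw":0,"fingers":0.3},{"delta_pos":[-0.006,0.005,0.01],"yaw":0,"fingers":0.3},{"delta_pos":[-0.006,0.005,0.013],"yaw":0,"fingers":0.3},{"delta_pos":[-0.006,0.005,0.015],"yaw":0,"fingers":0.3},{"delta_pos":[-0.006,0.005,0.015],"yaw":0,"fingers":0.3}])

```text
clock: 16.65
eef_pos: [0.6319, 0.1461, 0.1191]
tool_rot: [0.694, 0.72, 0.0, 0.0]
ft_force: [-0.3, 0.3, 0.0]
grip_width: 0.051
grasp_force: 63.2
```

jog_arm(deltas=[{"delta_pos":[0,0,0.002],"yaw":0,"fingers":0.3},{"delta_pos":[0,0,0.002],"yaw":0,"fingers":0.65},{"delta_pos":[0,0,0.002],"yaw":0,"fingers":0.85},{"delta_pos":[0,0,0.002],"yaw":0,"fingers":1},{"delta_pos":[0,0,0.002],"yaw":0,"fingers":1},{"delta_pos":[0,0,-0.06],"yaw":0,"fingers":1},{"delta_pos":[0,0,-0.16],"yaw":0,"fingers":1},{"delta_pos":[0,0,-0.3],"yaw":0,"fingers":1},{"delta_pos":[0,0,-0.35],"yaw":0,"fingers":1}])

```text
clock: 17.55
eef_pos: [0.6335, 0.1467, 0.2286]
tool_rot: [0.694, 0.72, 0.003, 0.002]
ft_force: [-0.7, -0.2, 0.3]
grip_width: 0.0857
grasp_force: 0.0
```

```bash
python3 -c "
from h import *
plan((425,243,200,2),(425,243,33,2))"
```

```text
t 17.6 pos [633.5 146.7 228.6] ang 2.1 tilt -1.0 w 85.7 gf 0.0 F [-0.7 -0.2  0.3] j6 1.76
(425, 243, 200, 2) [ 0.347 -0.683  0.091] yaw 0.003
(425, 243, 33, 2) [ 0.346 -0.687  0.648] yaw 0.003
```

jog_arm(deltas=[{"delta_pos":[0.347,-0.683,0.05],"yaw":0,"fingers":1},{"delta_pos":[0.347,-0.683,0.05],"yaw":0,"fingers":1},{"delta_pos":[0.347,-0.683,0.05],"yaw":0,"fingers":1},{"delta_pos":[0.347,-0.683,0.05],"yaw":0,"fingers":1},{"delta_pos":[0.347,-0.683,0.05],"yaw":0,"fingers":1},{"delta_pos":[0.347,-0.683,0.09],"yaw":0,"fingers":1},{"delta_pos":[0.347,-0.683,0.09],"yaw":0,"fingers":1}])

```text
clock: 18.25
eef_pos: [0.4222, 0.2425, 0.1957]
tool_rot: [0.693, 0.721, -0.001, -0.0]
ft_force: [-0.6, 0.3, -0.4]
grip_width: 0.0854
grasp_force: 0.0
```

```bash
python3 -c "
from h import *
plan((425,243,200,2),(425,243,31,2))"
```

```text
t 18.2 pos [422.2 242.5 195.7] ang 2.2 tilt -1.0 w 85.4 gf 0.0 F [-0.6  0.3 -0.4] j6 2.05
(425, 243, 200, 2) [ 0.001  0.009 -0.014] yaw 0.005
(425, 243, 31, 2) [0.002 0.01  0.549] yaw 0.005
```

jog_arm(deltas=[{"delta_pos":[0.001,0.008,0.1],"yaw":0,"fingers":1},{"delta_pos":[0.001,0.008,0.25],"yaw":0,"fingers":1},{"delta_pos":[0.001,0.008,0.4],"yaw":0,"fingers":1},{"delta_pos":[0.001,0.008,0.5],"yaw":0,"fingers":1},{"delta_pos":[0.001,0.008,0.535],"yaw":0,"fingers":1},{"delta_pos":[0.001,0.008,0.545],"yaw":0,"fingers":0.9},{"delta_pos":[0.001,0.008,0.545],"yaw":0,"fingers":0.6},{"delta_pos":[0.001,0.008,0.545],"yaw":0,"fingers":0.4},{"delta_pos":[0.001,0.008,0.545],"yaw":0,"fingers":0.2},{"delta_pos":[0.001,0.008,0.545],"yaw":0,"fingers":0.2},{"delta_pos":[0.001,0.008,0.545],"yaw":0,"fingers":0.2},{"delta_pos":[0.001,0.008,0.545],"yaw":0,"fingers":0.2}])

```text
clock: 19.45
eef_pos: [0.4271, 0.2438, 0.0352]
tool_rot: [0.694, 0.72, 0.002, 0.001]
ft_force: [-0.5, -0.7, 6.3]
grip_width: 0.0408
grasp_force: 60.4
```

```bash
python3 -c "
from h import *
W=cam('top')[1]
def c(n,z,x0,x1,y0,y1):
    m=(abs(W[...,2]-z)<.003)&(W[...,0]>x0)&(W[...,0]<x1)&(W[...,1]>y0)&(W[...,1]<y1)
    print(n,m.sum(),cv2.minEnclosingCircle((W[m][:,:2]*1000).astype(np.float32)) if m.sum()>4 else '')
c('large',.178,.58,.69,.043,.115); c('med',.158,.58,.69,.116,.19)
plan((628,202,160,2),(628,202,105,2))"
```

```text
large 688 ((634.0210571289062, 79.09253692626953), 31.142417907714844)
med 446 ((630.268798828125, 146.6917266845703), 25.702295303344727)
t 19.5 pos [427.  243.7  35.2] ang 2.1 tilt -1.0 w 40.7 gf 60.4 F [-0.5 -1.3  6.8] j6 2.05
(628, 202, 160, 2) [-0.163  0.666 -0.414] yaw 0.003
(628, 202, 105, 2) [-0.164  0.665 -0.23 ] yaw 0.003
```

jog_arm(deltas=[{"delta_pos":[0,0,-0.05],"yaw":0,"fingers":0.2},{"delta_pos":[0,0,-0.15],"yaw":0,"fingers":0.2},{"delta_pos":[0,0,-0.27],"yaw":0,"fingers":0.2},{"delta_pos":[0,0.04,-0.37],"yaw":0,"fingers":0.2},{"delta_pos":[-0.02,0.13,-0.41],"yaw":0,"fingers":0.2},{"delta_pos":[-0.05,0.24,-0.41],"yaw":0,"fingers":0.2},{"delta_pos":[-0.08,0.36,-0.41],"yaw":0,"fingers":0.2},{"delta_pos":[-0.11,0.48,-0.41],"yaw":0,"fingers":0.2},{"delta_pos":[-0.14,0.59,-0.41],"yaw":0,"fingers":0.2},{"delta_pos":[-0.158,0.65,-0.41],"yaw":0,"fingers":0.2},{"delta_pos":[-0.161,0.672,-0.41],"yaw":0,"fingers":0.2},{"delta_pos":[-0.161,0.672,-0.41],"yaw":0,"fingers":0.2}])

```text
clock: 20.7
eef_pos: [0.6289, 0.202, 0.1557]
tool_rot: [0.694, 0.72, -0.0, -0.0]
ft_force: [-0.5, -0.1, -2.3]
grip_width: 0.0407
grasp_force: 61.0
```

```bash
python3 -c "
from h import *
plan((629.5,203,160,2),(629.5,203,109,2))"
```

```text
t 20.7 pos [628.9 202.  155.7] ang 2.1 tilt -1.0 w 40.7 gf 61.0 F [-0.5 -0.1 -2.3] j6 1.84
(629.5, 203, 160, 2) [ 0.003  0.002 -0.014] yaw 0.002
(629.5, 203, 109, 2) [0.003 0.002 0.156] yaw 0.002
```

jog_arm(deltas=[{"delta_pos":[0.003,0,0.05],"yaw":0,"fingers":0.2},{"delta_pos":[0.003,0,0.1],"yaw":0,"fingers":0.2},{"delta_pos":[0.003,0,0.13],"yaw":0,"fingers":0.2},{"delta_pos":[0.003,0,0.145],"yaw":0,"fingers":0.2},{"delta_pos":[0.003,0,0.15],"yaw":0,"fingers":0.2},{"delta_pos":[0.003,0,0.15],"yaw":0,"fingers":0.2}])

```text
clock: 21.3
eef_pos: [0.6287, 0.2034, 0.1117]
tool_rot: [0.694, 0.72, 0.0, 0.0]
ft_force: [-0.1, 0.6, -1.8]
grip_width: 0.0408
grasp_force: 61.0
```

jog_arm(deltas=[{"delta_pos":[0,0.002,0.007],"yaw":0,"fingers":0.2},{"delta_pos":[0,0.002,0.013],"yaw":0,"fingers":0.2},{"delta_pos":[0,0.002,0.017],"yaw":0,"fingers":0.2},{"delta_pos":[0,0.002,0.02],"yaw":0,"fingers":0.2},{"delta_pos":[0,0.002,0.021],"yaw":0,"fingers":0.2},{"delta_pos":[0,0.002,0.021],"yaw":0,"fingers":0.2}])

```text
clock: 21.9
eef_pos: [0.6294, 0.2031, 0.1054]
tool_rot: [0.694, 0.72, 0.0, 0.0]
ft_force: [-1.9, -0.2, 1.6]
grip_width: 0.0406
grasp_force: 61.2
```

jog_arm(deltas=[{"delta_pos":[0,0,0.001],"yaw":0,"fingers":0.2},{"delta_pos":[0,0,0.001],"yaw":0,"fingers":0.5},{"delta_pos":[0,0,0.001],"yaw":0,"fingers":0.75},{"delta_pos":[0,0,0.001],"yaw":0,"fingers":0.9},{"delta_pos":[0,0,0.001],"yaw":0,"fingers":0.9},{"delta_pos":[0,0,-0.06],"yaw":0,"fingers":0.9},{"delta_pos":[0,0,-0.16],"yaw":0,"fingers":0.9},{"delta_pos":[0,0,-0.3],"yaw":0,"fingers":0.9},{"delta_pos":[0,0,-0.42],"yaw":0,"fingers":0.9},{"delta_pos":[0,-0.3,-0.42],"yaw":0,"fingers":0.9},{"delta_pos":[0,-0.6,-0.42],"yaw":0,"fingers":0.9},{"delta_pos":[0,-0.8,-0.42],"yaw":0,"fingers":0.9}])

```text
clock: 23.1
eef_pos: [0.4784, 0.1976, 0.2308]
tool_rot: [0.694, 0.72, 0.0, 0.0]
ft_force: [-0.2, 0.6, 1.5]
grip_width: 0.0765
grasp_force: 0.0
```

jog_arm(deltas=[{"delta_pos":[0,-0.2,0],"yaw":0,"fingers":0.9},{"delta_pos":[0,-0.2,0],"yaw":0,"fingers":0.9},{"delta_pos":[0,-0.2,0],"yaw":0,"fingers":0.9},{"delta_pos":[0,-0.2,0],"yaw":0,"fingers":0.9}])

```text
clock: 23.5
eef_pos: [0.4211, 0.1959, 0.2317]
tool_rot: [0.694, 0.72, 0.001, 0.001]
ft_force: [-0.0, -0.3, 0.7]
grip_width: 0.0768
grasp_force: 0.0
```

Run:
```python
from h import *
im,W=cam('top','t9.png'); W0=np.load('top.npy')
def c(n,z,x0,x1,y0,y1):
    m=(abs(W[...,2]-z)<.003)&(W[...,0]>x0)&(W[...,0]<x1)&(W[...,1]>y0)&(W[...,1]<y1)
    print(n,m.sum(),np.round(cv2.minEnclosingCircle((W[m][:,:2]*1000).astype(np.float32))[0],1) if m.sum()>4 else '')
c('tall',.198,.58,.69,-.05,.05);c('large',.178,.58,.69,.043,.115); c('med',.158,.58,.69,.116,.178); c('small',.138,.58,.69,.178,.23)
def big(m):
    n,l,s,_=cv2.connectedComponentsWithStats(m.astype(np.uint8)); return l==1+s[1:,4].argmax()
z=W[...,2]
for n,u0,u1 in(('split',366,390),('folder',393,422),('knife',424,448)):
    m=np.zeros(z.shape,bool); m[184:250,u0:u1]=1; m=big(m&(z>.0095)&(z<.024)); Q=W[m]*1000
    rc=cv2.minAreaRect(Q[:,:2].astype(np.float32)); d=cv2.fitLine(Q[:,:2].astype(np.float32),2,0,.01,.01).ravel()
    print(n,np.round(rc[0],1),np.round(rc[1],1),np.degrees(np.arctan(d[1]/d[0])).round(1),"z",np.median(Q[:,2]),Q[:,2].min(),Q[:,2].max())
plan()
```

```text
tall 1045 [637.4   2. ]
large 673 [634.1  79.2]
med 447 [630.6 146.4]
small 281 [627.  202.9]
split [ 472.6 -222.4] [ 17.6 130.8] -4.4 z 18.386381037941653 9.767204002828105 23.40163646297993
folder [ 466.9 -291.1] [ 23.3 140.6] -5.3 z 13.276069714326395 9.5011948521262 18.204039945648876
knife [ 455.7 -356.1] [ 20.3 138. ] -4.2 z 16.180883129953195 9.51074677949293 23.89607910153767
t 23.6 pos [421.4 195.8 231.4] ang 2.1 tilt -1.0 w 76.8 gf 0.0 F [-0.2  0.   1. ] j6 1.97
```

View pics/t9.png

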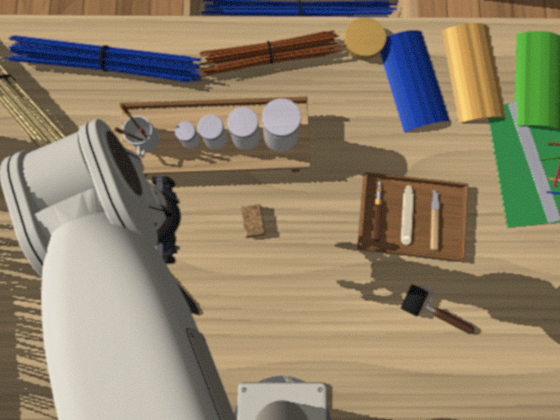

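The top view shows the row tall, large, medium, small at px (281,118), (243,122), (210,127), (185,130). The folder lies at (407,215) between the splitter and knife, and the gripper is clear. Every measured distance is within its limit.

```bash
python3 -c "
from workcell import bot
print(bot.job_done())"
```

```text
the job is handed in; nothing more can be done
None
```

I handed the job in at about 24 s: the three jars stand in size order beside the tallest jar, 8–10 mm apart and within 4 mm of the midline, and the folder lies flat between splitter and knife; the hand-in returned no verdict.

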